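Park the counterweighted flap and seal the paint pot for the night

TASK

Close the paint pot on its stand for the night: lift the counterweighted dust flap off the pot by its crossbar, past its balance point, and let go so that it rests fully open by itself. Then fetch the lid with the two keys from the plywood board, set it on the pot and turn it until both keys drop into the notches of the rim and the lid sits fully home, and let go. Leave the plain lid and all the studio's other things standing where they are.

Things in the scene. Friction and masses are not known exactly. Their poses are not given: they have to be found in the camera images.
- stand: Fixed stand: dark steel base plate 280 x 130 x 6 mm, two upright aluminium cheeks 128 mm high. Origin on the table under the pot's centre. Its -x points over the pot to the flap's crossbar (roughly to the robot); the cheeks stand at x = +120 mm, y = +-35 mm. It may be on the robot's left or right, the board on the other side.
- flap_pivot (a point): Point on the flap's hinge axis, at stand x = +120 mm, y = 0, 110 mm above the table; the axis runs along the stand's y. Fixed. The flap's beam (18 mm wide) and its grey disc (100 mm) lie up to 15 mm under the level of the pivot when closed, the disc 4 mm above the pot's rim.
- flap (a joint): Angle of the dust flap (rad): 0 closed, level over the pot; grows as the crossbar rises; 1.5 is the stop: fully open, upright. About 0.9 kg with its counterweight, which rides above and behind the pivot: below about 0.95 it falls shut, beyond about 1.02 it falls open by itself (damped, in a second or two) and stays. Lifting takes some 2 N at the crossbar.
- flap_bar (a point): Middle of the flap's steel crossbar: round, 14 mm thick, 130 mm long, along the stand's y, 212 mm from the pivot, when closed 110 mm above the table and 92 mm before the pot's centre. Moves with the flap. A block 30 mm wide holds it at its middle, so 50 mm are free on each side; the flap's disc begins 42 mm behind the bar.
- pot: Aluminium pot fixed on the stand, 102 mm across, 85 mm high. Origin at the centre of its underside, 6 mm above the table. Its notches are at its own +y and -y, turned up to 0.5 rad against the stand.
- pot_mouth (a point): Centre of the pot's rim, 91 mm above the table. The collar is 102 mm across outside, 86 mm inside; two notches, 20 mm wide and 10 mm deep, cut through it from above.
- board: Fixed plywood board 280 x 160 x 12 mm on the table, long side along its x, origin at the centre of its underside. Both lids lie on it, one nearer to the robot than the other, either way round.
- lid: Loose grey lid, 0.22 kg: plate 104 mm across, 6 mm thick. Two keys, 12 mm wide, stick out at its +y and -y to 58 mm from the axis, undersides 7 mm above the origin. Under the plate a tapered spigot 81 mm across, 16 mm deep; origin at the centre of its underside, z up. Fully home its origin is 69 mm above the pot's origin; with its keys on the rim 9 mm higher. Fits either way round.
- lid_grip (a point): Point in the lid's grip bar, on the lid's axis, 46 mm above the lid's origin. The upright bar is 70 mm long along the lid's x (at right angles to the keys), 14 mm thick, its top 10 mm above this point and its foot (the plate's top) 24 mm below.
- plain_lid: Bystander: loose grey lid of another pot, 90 mm across, without keys, else alike. Leave alone.
- tall_bottle: Bystander: white bottle, 64 mm across, 165 mm high, on one side of the stand's front end; origin under its centre.
- tin: Bystander: steel can, 66 mm across, 90 mm high, on the other side of the stand's front end; origin under its centre.
- bottle: Bystander: blue bottle, 62 mm across, 150 mm high, beside the board; origin under its centre.
- brush: Bystander: flat brush 200 mm long lying beside the board.
- brush_cup: Bystander: white cup 80 mm across with upright brushes, 230 mm high, in the middle behind; origin under its centre.
Things that resemble listed ones, but are neither listed nor needed, are in the scene too. Leave any blue or purple look-alike of the lid alone.

How it is judged:
By the outcome, as a careful person would: the job done as asked, in the order asked, and still so for the second after the job is handed in, with the robot touching nothing.
It also fails if it takes over 72 s, if anything falls off the work surface, if the arm or the gripper's body presses on something with over 40 N, if the wrist force passes 120 N, or if a joint passes its speed limit or range.

ROBOT

A 6-joint arm with a two-finger parallel gripper is mounted at the origin on the work surface. World frame = base frame: x ahead of the robot, y to its left, z up, the work surface at z = 0. Lengths are in m, angles in rad, forces in N, time in s.
With the tool pointing down it reaches from about 0.425 to 0.95 m from the base axis. Payload 3.5 kg.
Tool frame: the origin (TCP) lies midway between the tips of the shut fingers; the grasp point (between the pads) lies ctrl.grasp_offset behind it (ctrl.grasp_offset is the distance from the TCP to the grasp point, in m); x points along the fingers, y is the direction in which the jaws open and shut, and the axes are right-handed (so a half turn about x gives the same grasp; the last joint's range is limited). The gripper opens to 85 mm and grips with 20 to 120 N. Pads are 22 mm wide; open, the fingers measure 114 mm over their backs; the gripper's body (76 mm by 85 mm) begins 54 mm behind the grasp point. The pads swing forward as they close: fully open they stand 13 mm farther back than shut.
Start: joints at [-1.292, 0.286, 1.577, -0, 1.279, -0.15], TCP at [0.281, -0.614, 0.231] pointing down, gripper open.
Joint ranges: [-2.77, 2.77], [-0.9, 2.22], [0.21, 2.48], [-1.53, 4.67], [0.24, 2.81], [-2.84, 2.84]. Speed limits (rad/s): [2.79, 2.79, 3.14, 3.14, 3.14, 3.14].

INTERFACE

Orientations are given as a unit quaternion [x, y, z, w].
In Python, from plant import readout, read_camera, sign_off, ctrl gives the robot as it stands.
- The arm moves only by the tool drive_tool, never from a script. Its argument "steps" is a list of rows, each a list of 5 numbers: the shift along the tool's x, y, z in cm, then the turn about the tool's x in degrees, then the opening, from 0 (shut) to 1 (fully open). A call has 1 to 10 rows; each row shifts and turns the commanded pose from where the row before left it, along the tool's axes as they then stand; what a row does not reach is not made up. A row lasts 1/10 s, in which the tool goes at most 50 mm and 8.59 degrees, less where a joint would pass 70% of its speed; a pose out of reach is approached as far as the arm can. A call is refused whole if a number of a shift passes 5 or a number of a turn 8.59, either way. A call with a gripper value outside its range is refused whole. The fingers move at their own pace and stop on an object; "force" is the grip in N (left out, the last holds). Time passes only in rows, so rows that do not move let the fingers close. It gives the time, the measured TCP pose, the force and the opening at its end, in the units of the state.
- readout.get_state(): the state, without advancing time (a new reading comes with each control period).
- read_camera(name): name is "scene" or "top"; returns a dict with "frame" (480x640x3 uint8, red, green, blue), "vertical_fov" (degrees; the focal length in pixels is half the picture's height over the tangent of half this angle, whatever the lens; pixels are square), "cx", "cy" (the principal point, pixels), "eye" and "orientation" of the camera in the world. Camera axes: x right, y up, looking along -z (the intrinsics and any distortion apply to the point x, -y, -z); pixel columns grow to the right and rows downward; lengths in m; the calibration is good to about 2 mm. A picture is of the moment at which its call begins. There is no depth.
- sign_off(): hands the job in, once; it reports no verdict.
The state is a dict: "time": time; "qpos": joint angles; "dq": joint speeds; "joint_efforts": joint torques, N m; "eef_pos": TCP position; "tcp_rot": TCP orientation; "contact_force": force on the tool from outside, world axes, zero at the start; "wrist_torque": the same for the moment, N m; "opening": opening from 0.0 (shut) to 1.0 (fully open).
Only numpy, scipy, OpenCV 4.12 (cv2) and the standard library are available. Lean on these libraries where they do the work, as an engineer would, in place of code of your own. Each camera call takes 0.05 s, during which the arm holds its last target. There are 200 camera calls.

## Working session

There is one attempt and no reset: what is moved stays moved. The work goes in short steps, Python scripts to look and compute and a tool call to move; the robot and the scene stay as the last step left them, time stands still between calls to the robot, and variables do not carry over. Pictures are saved under pics/ and viewed, about 8 in all and at most 12, crops included, and the job is handed in when it is done.

Besides the shell and the picture viewer there is one more tool, called after "Call:" as name(argument=value, ...) on one line, values as JSON. drive_tool: Moves the arm, as the interface text tells. Its arguments: {"type":"object","properties":{"steps":{"type":"array","items":{"type":"array","items":{"type":"number"}}},"force":{"type":"number"}},"required":["steps"]}

```bash
ls; mkdir -p pics
python3 - <<'E'
from plant import readout, read_camera, ctrl
import cv2,json
print(readout.get_state()); print([a for a in dir(ctrl) if a[0]!='_'], ctrl.grasp_offset)
for n in ("scene","top"):
    r=read_camera(n); cv2.imwrite(f"pics/{n}0.png",r["frame"][:,:,::-1]); f=r.pop("frame"); print(n,r)
E
```

```text
pics
{'time': 0.0, 'qpos': array([-1.29201345e+00,  2.87192941e-01,  1.57817616e+00,  1.52421771e-05,
        1.27860061e+00, -1.50027036e-01]), 'dq': array([-0.0014567 ,  0.00203147, -0.0006097 , -0.00152343, -0.0001953 ,
        0.0009673 ]), 'joint_efforts': array([-4.81843608e-05, -4.05979908e+01, -2.92627877e+01, -1.73323897e-04,
        5.84775611e-03, -2.23958644e-06]), 'eef_pos': array([ 0.28048838, -0.6132418 ,  0.22992945]), 'tcp_rot': array([-0.6908672 , -0.1512857 ,  0.69096504, -0.14960767]), 'contact_force': array([ 0.47084563, -0.07078682, -0.41718149]), 'wrist_torque': array([ 0.0241199 , -0.00787323,  0.01156213]), 'opening': 0.9955923801647325}
['Unreachable', 'grasp_offset'] 0.0187
scene {'vertical_fov': 45.711814289397125, 'cx': 327.37381508745625, 'cy': 240.13710312414398, 'eye': array([0.98085583, 0.95984928, 0.92444612]), 'orientation': array([0.10384271, 0.43091807, 0.87140392, 0.21019402])}
top {'vertical_fov': 57.73083022450788, 'cx': 318.1168238648392, 'cy': 243.763468253705, 'eye': array([0.40819435, 0.00413481, 1.01888236]), 'orientation': array([-0.02815376,  0.02494611,  0.71683164, -0.69623089])}
```

View pics/top0.png

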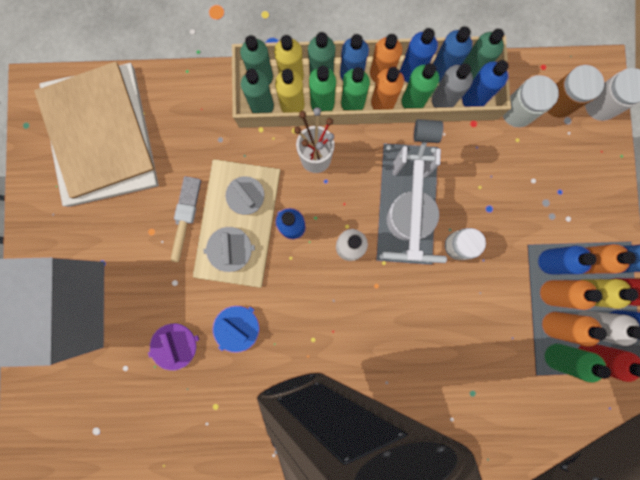

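View pics/scene0.png

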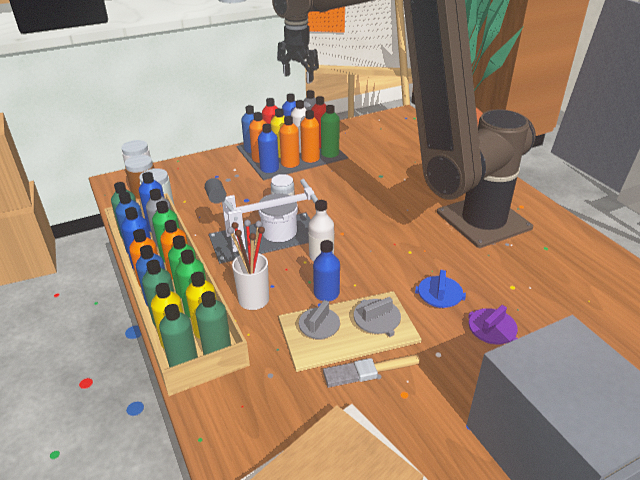

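```bash
cat > h.py <<'E'
import numpy as np, cv2
from scipy.spatial.transform import Rotation as R
from plant import readout, read_camera
CAM={"scene":(45.711814289397125,327.37381508745625,240.13710312414398,[0.98085583,0.95984928,0.92444612],[0.10384271,0.43091807,0.87140392,0.21019402]),
"top":(57.73083022450788,318.1168238648392,243.763468253705,[0.40819435,0.00413481,1.01888236],[-0.02815376,0.02494611,0.71683164,-0.69623089])}
def back(cam,uv,z):
    v,cx,cy,e,q=CAM[cam]; f=240/np.tan(np.radians(v/2)); e=np.array(e)
    d=R.from_quat(q).apply([(uv[0]-cx)/f,-(uv[1]-cy)/f,-1]); return e+d*(z-e[2])/d[2]
def proj(cam,p):
    v,cx,cy,e,q=CAM[cam]; f=240/np.tan(np.radians(v/2))
    c=R.from_quat(q).inv().apply(np.array(p)-e); c=np.atleast_2d(c)
    return np.c_[cx+f*c[:,0]/-c[:,2],cy+f*c[:,1]/c[:,2]]
def crop(cam,x0,y0,w,h,s):
    f=read_camera(cam)["frame"][:,:,::-1]
    return cv2.resize(f[y0:y0+h,x0:x0+w],None,fx=s,fy=s,interpolation=cv2.INTER_CUBIC)
E
python3 - <<'E'
from h import *
cv2.imwrite("pics/c1.png",np.hstack([crop("top",190,150,100,150,4),crop("top",365,120,100,150,4)]))
cv2.imwrite("pics/c2.png",np.vstack([crop("scene",280,280,150,75,5),crop("scene",200,170,150,75,5)][:1]+[crop("scene",200,170,150,75,5)])[:600])
E
```

```text
(no output)
```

View pics/c1.png

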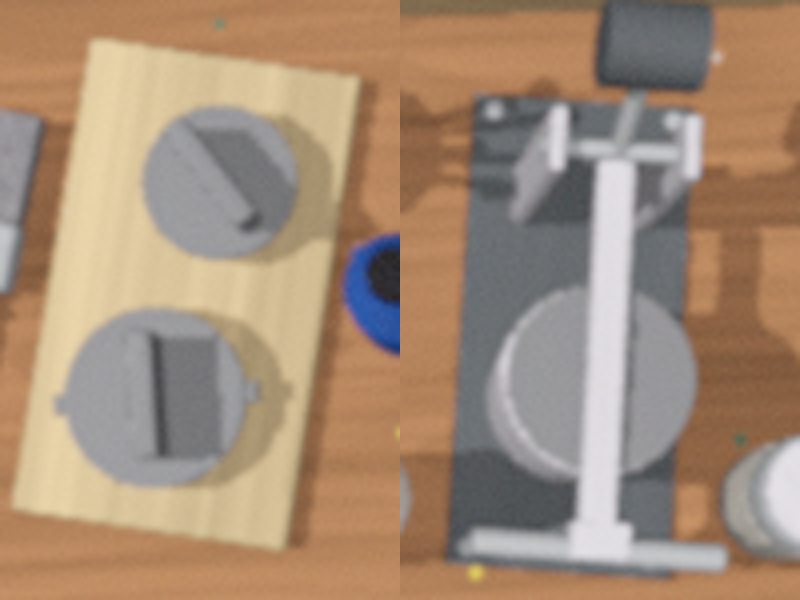

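View pics/c2.png

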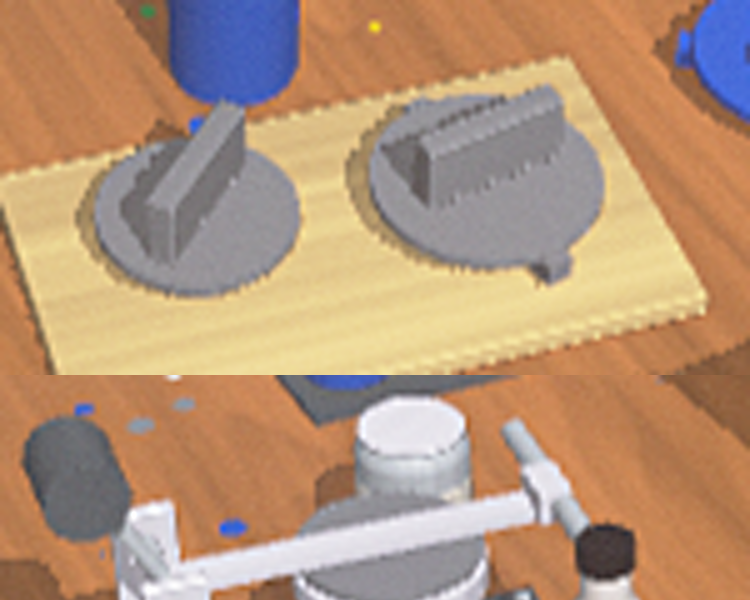

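```bash
cat >> h.py <<'E'
def plan(target,yaw_y,opening_note=""):
    """target TCP; yaw_y: wanted world angle of tool y axis (mod pi). Prints tool-frame shift cm and turn deg."""
    s=readout.get_state(); r=R.from_quat(s["tcp_rot"]); M=r.as_matrix()
    a=np.arctan2(M[1,1],M[0,1]); t=-(((yaw_y-a)+np.pi/2)%np.pi-np.pi/2)
    print("t",round(s["time"],2),"pos",s["eef_pos"].round(4),"xaxis",M[:,0].round(3),"yaw_y deg",np.degrees(a).round(2),"q6",s["qpos"][5].round(2),"F",s["contact_force"].round(2),"open",round(s["opening"],3))
    print("turn deg",np.degrees(t).round(2)," shift cm BEFORE turn",(100*M.T@(np.array(target)-s["eef_pos"])).round(2)," AFTER turn",(100*(R.from_rotvec([t,0,0]).as_matrix().T@M.T)@(np.array(target)-s["eef_pos"])).round(2))
E
python3 - <<'E'
from h import *
T=lambda c:(365+(c[0]-400)/4,120+c[1]/4)
L=lambda c:(190+c[0]/4,150+c[1]/4)
b1=back("top",T((462,546)),.113);b2=back("top",T((727,558)),.113);piv=back("top",T((630,150)),.113)
print("bar",b1,b2,np.linalg.norm(b1-b2),(b1+b2)/2,"piv",piv,np.linalg.norm((b1+b2)/2-piv))
d=b1-b2;print("bar dir",np.degrees(np.arctan2(d[1],d[0])))
# base plate corners z=.006
for c in [(475,93),(690,105),(672,576),(447,560)]: print("plate",back("top",T(c),.006))
d=back("top",T((690,105)),.006)-back("top",T((672,576)),.006);print("stand x ang",np.degrees(np.arctan2(d[1],d[0])))
print("disc",back("top",T((600,377)),.1),"tin top",back("top",(470,243),.09),"tall bottle cap",back("top",(354,241),.165))
print("lid",back("top",L((155.5,397.5)),.034))
k1=back("top",L((60,405)),.03);k2=back("top",L((252,390)),.03);d=k1-k2;print("keys",(k1+k2)/2,np.linalg.norm(d),np.degrees(np.arctan2(d[1],d[0])))
t1=back("top",L((140,332)),.068);t2=back("top",L((150,458)),.068);print("bar",(t1+t2)/2,np.linalg.norm(t1-t2),np.degrees(np.arctan2(*(t1-t2)[1::-1])))
S=lambda c:(280+c[0]/5,280+c[1]/5)
print("bar scene",[back("scene",S(c),.068) for c in [(424,145),(552,92)]])
print("flapbar scene ends",[back("scene",(200+c[0]/5,170+(c[1]-375)/5),.110) for c in [(516,430)]])
plan((.4,-.2,.2),0)
E
```

```text
bar [ 0.44604836 -0.12169522  0.113     ] [ 0.43580125 -0.25891257  0.113     ] 0.13759942946128348 [ 0.44092481 -0.19030389  0.113     ] piv [ 0.65284002 -0.21873857  0.113     ] 0.21381437814483437
bar dir 85.72919494195347
plate [ 0.71891512 -0.15492183  0.006     ]
plate [ 0.70776169 -0.28181004  0.006     ]
plate [ 0.42955476 -0.25759548  0.006     ]
plate [ 0.44263819 -0.12752769  0.006     ]
stand x ang -4.974370485037836
disc [ 0.5342107  -0.20027643  0.1       ] tin top [ 0.47026079 -0.31694079  0.09      ] tall bottle cap [ 0.47587844 -0.06362491  0.165     ]
lid [0.47555122 0.21030321 0.034     ]
keys [0.47581646 0.21085486 0.03      ] 0.1096805330842138 92.79720803426657
bar [0.47486135 0.20892905 0.068     ] 0.06946521542734847 3.7763724542292736
bar scene [array([0.5093112 , 0.21438757, 0.068     ]), array([0.44298242, 0.21135996, 0.068     ])]
flapbar scene ends [array([ 0.4325803 , -0.25569062,  0.11      ])]
t 0.35 pos [ 0.2806 -0.6137  0.231 ] xaxis [-0.     0.001 -1.   ] yaw_y deg -65.43 q6 -0.15 F [-0.3   0.48  0.06] open 0.998
turn deg -65.43  shift cm BEFORE turn [  3.12 -32.66 -28.06]  AFTER turn [  3.12  11.94 -41.37]
```

Call:
drive_tool(steps=[[-2.5,-2,-2.2,0,1],[-2.5,-2.9,-3.1,0,1],[0,-3,-3.2,0,1],[0,-3,-3.2,0,1],[0,-3,-3.2,0,1],[0,-3,-3.2,0,1],[0,-3,-3.2,0,1],[0,-3,-3.2,0,1],[0,-3,-3.1,0,1],[0,-3,-3.1,0,1]])

```text
time: 1.35
eef_pos: [0.44, -0.2217, 0.2816]
tcp_rot: [0.691, 0.15, -0.691, 0.151]
contact_force: [-1.1, 0.6, 0.4]
opening: 0.999
```

Call:
drive_tool(steps=[[0,0,0,-8.5,0.6],[0,0,0,-8.5,0.6],[0,0,0,-8.5,0.6],[0,0,0,-8.5,0.6],[0,0,0,-8.5,0.6],[0,0,0,-8.5,0.6],[0,0,0,-8.5,0.6],[0,0,0,-1.1,0.6],[0,0,0,0,0.6]])

```text
time: 2.25
eef_pos: [0.4397, -0.2234, 0.2814]
tcp_rot: [0.521, 0.478, -0.521, 0.478]
contact_force: [0.1, -0.0, 0.2]
opening: 0.604
```

```bash
python3 -c "
from h import *
plan((.4383,-.222,.099),np.radians(-4.8))"
```

```text
t 2.25 pos [ 0.4397 -0.2234  0.2814] xaxis [ 0. -0. -1.] yaw_y deg -4.98 q6 -0.59 F [ 0.08 -0.01  0.18] open 0.604
turn deg -0.18  shift cm BEFORE turn [18.24 -0.15 -0.12]  AFTER turn [18.24 -0.15 -0.12]
```

Call:
drive_tool(steps=[[4,-0.15,-0.1,0,0.6],[4,0,0,0,0.6],[4,0,0,0,0.6],[3,0,0,0,0.6],[2.2,0,0,0,0.6],[1,0,0,0,0.6],[0,0,0,0,0.6]])

```text
time: 2.95
eef_pos: [0.4375, -0.2217, 0.098]
tcp_rot: [-0.521, -0.479, 0.521, -0.477]
contact_force: [-0.4, 0.6, 0.4]
opening: 0.602
```

Call:
drive_tool(steps=[[0,0,0,0,0.1],[0,0,0,0,0.1],[0,0,0,0,0.1],[0,0,0,0,0.1],[0,0,0,0,0.1],[0,0,0,0,0.1]], force=20)

```text
time: 3.55
eef_pos: [0.4402, -0.2231, 0.1012]
tcp_rot: [0.521, 0.477, -0.52, 0.48]
contact_force: [6.0, -0.5, 5.2]
opening: 0.152
```

```bash
python3 -c "
from h import *
plan((.4383,-.222,.099),np.radians(-4.8))
cv2.imwrite('pics/c3.png',crop('scene',190,120,180,135,4))"
```

```text
t 3.55 pos [ 0.4402 -0.2231  0.1012] xaxis [ 0.005 -0.002 -1.   ] yaw_y deg -4.87 q6 -0.59 F [ 6.03 -0.55  5.16] open 0.152
turn deg -0.07  shift cm BEFORE turn [ 0.21 -0.2  -0.1 ]  AFTER turn [ 0.21 -0.2  -0.1 ]
```

View pics/c3.png

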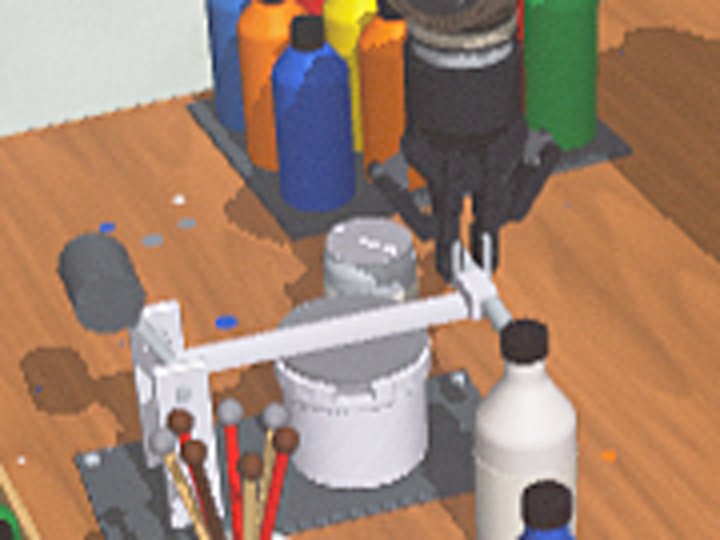

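Call:
drive_tool(steps=[[-1.0,0,0,0,0.1],[-1.12,0.11,0,0,0.1],[-2.1,0.32,0,0,0.1],[-2.05,0.52,0,0,0.1],[-1.99,0.73,0,0,0.1],[-1.91,0.92,0,0,0.1]])

```text
time: 4.2
eef_pos: [0.4657, -0.2254, 0.2005]
tcp_rot: [0.521, 0.476, -0.52, 0.48]
contact_force: [14.4, -4.8, -11.1]
opening: 0.151
```

```bash
python3 -c "
from h import *
plan((.4383,-.222,.099),np.radians(-4.8))"
```

```text
t 4.2 pos [ 0.4657 -0.2254  0.2005] xaxis [ 0.005 -0.003 -1.   ] yaw_y deg -4.88 q6 -0.56 F [ 14.35  -4.8  -11.14] open 0.151
turn deg -0.08  shift cm BEFORE turn [10.13 -2.81 -0.13]  AFTER turn [10.13 -2.81 -0.13]
```

Call:
drive_tool(steps=[[-1.81,1.25,0,0,0.1],[-1.69,1.4,0,0,0.1],[-1.55,1.5,0,0,0.1],[-1.4,1.6,0,0,0.1],[-1.23,1.72,0,0,0.1],[-1.06,1.84,0,0,0.1],[-0.87,1.93,0,0,0.1],[-0.6,1.8,0,0,0.1],[0,0,0,0,0.1]])

```text
time: 5.1
eef_pos: [0.5945, -0.2377, 0.3039]
tcp_rot: [-0.519, -0.478, 0.522, -0.479]
contact_force: [-1.3, -5.3, 4.8]
opening: 0.151
```

```bash
python3 -c "
from h import *
plan((.4383,-.222,.099),np.radians(-4.8))
cv2.imwrite('pics/c4.png',crop('scene',190,60,200,150,4))"
```

```text
t 5.1 pos [ 0.5945 -0.2377  0.3039] xaxis [-0.002 -0.005 -1.   ] yaw_y deg -4.85 q6 -0.45 F [-1.34 -5.33  4.76] open 0.151
turn deg -0.05  shift cm BEFORE turn [ 20.5  -15.68  -0.34]  AFTER turn [ 20.5  -15.68  -0.36]
```

View pics/c4.png

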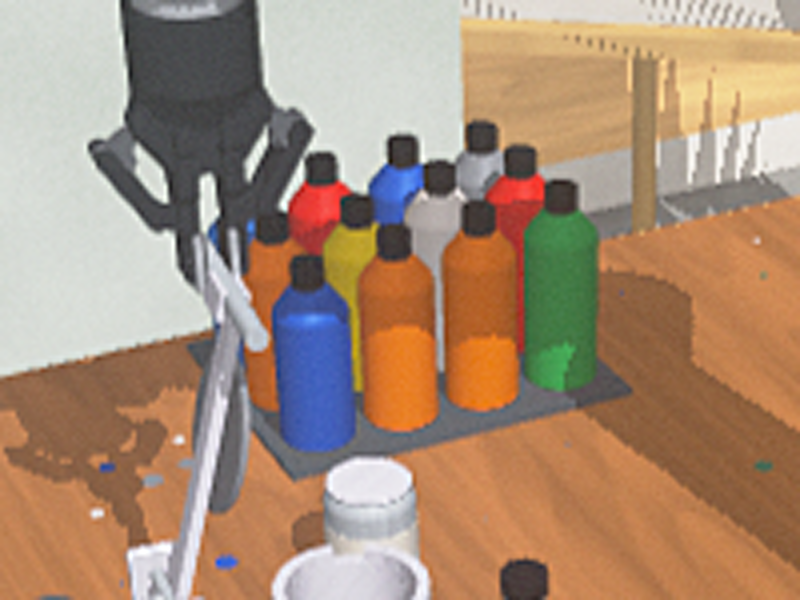

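Call:
drive_tool(steps=[[0,0,0,0,0.6],[0,0,0,0,0.6],[0,0,0,0,0.6],[-1,0,0,0,0.6],[-2,0,0,0,0.6],[-3,0,0,0,0.6],[-3,0,0,0,1],[-2,0,0,0,1]])

```text
time: 5.95
eef_pos: [0.5941, -0.2352, 0.4168]
tcp_rot: [0.521, 0.478, -0.52, 0.48]
contact_force: [-0.4, -0.6, 0.3]
opening: 0.912
```

```bash
python3 -c "
from h import *
# lid grasp: tcp = lid centre; grip z = board .012+.046=.058, tcp .0187 lower
plan((.4752,.2095,.28),np.radians(93.3))
cv2.imwrite('pics/c5.png',np.hstack([crop('top',370,100,100,150,4),crop('scene',200,100,100,150,4)]))"
```

```text
t 5.95 pos [ 0.5941 -0.2352  0.4168] xaxis [ 0.002 -0.001 -1.   ] yaw_y deg -4.81 q6 -0.45 F [-0.38 -0.56  0.33] open 0.912
turn deg 81.89  shift cm BEFORE turn [ 13.59 -15.6  -43.33]  AFTER turn [ 13.59 -45.1    9.34]
```

View pics/c5.png

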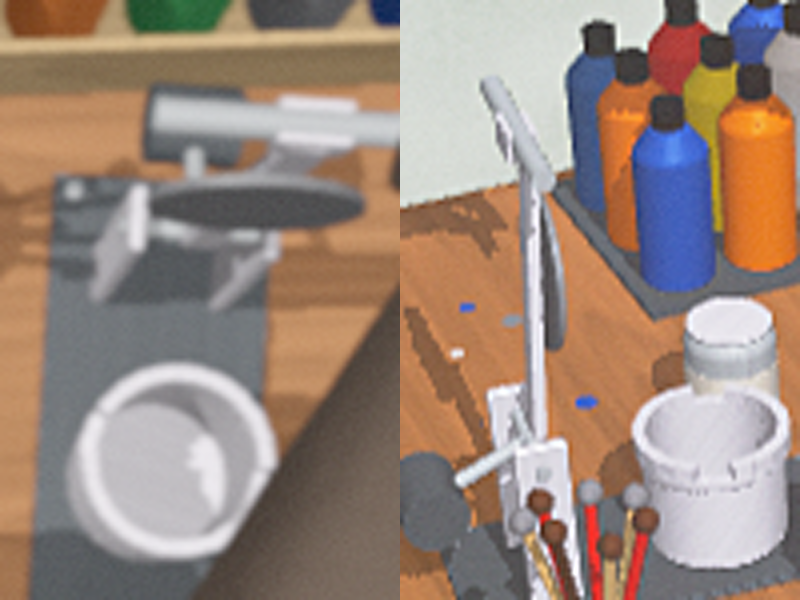

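Call:
drive_tool(steps=[[0,-1.56,-4.33,0,1],[0,-1.56,-4.33,0,1],[0,-1.56,-4.33,0,1],[0,-1.56,-4.33,0,1],[0,-1.56,-4.33,0,1],[0,-1.56,-4.33,0,1],[0,-1.56,-4.33,0,1],[0,-1.56,-4.33,0,1],[0,-1.56,-4.33,0,1],[0,-1.56,-4.33,0,1]])

```text
time: 7.05
eef_pos: [0.4736, 0.2108, 0.4117]
tcp_rot: [-0.52, -0.479, 0.521, -0.478]
contact_force: [0.8, -0.8, -1.0]
opening: 1.0
```

Call:
drive_tool(steps=[[2,0,0,8.19,0.8],[2,0,0,8.19,0.8],[2,0,0,8.19,0.8],[2,0,0,8.19,0.8],[2,0,0,8.19,0.8],[2,0,0,8.19,0.8],[2,0,0,8.19,0.8],[2,0,0,8.19,0.8],[2,0,0,8.19,0.8],[2,0,0,8.19,0.8]])

```text
time: 8.05
eef_pos: [0.4739, 0.2089, 0.2108]
tcp_rot: [-0.706, -0.018, 0.708, -0.018]
contact_force: [-0.3, 1.0, -0.4]
opening: 0.805
```

```bash
python3 -c "
from h import *
plan((.4752,.2095,.041),np.radians(93.3))
cv2.imwrite('pics/c6.png',np.hstack([crop('top',385,175,57,80,7),crop('scene',250,190,57,80,7)]))"
```

```text
t 8.05 pos [0.4739 0.2089 0.2108] xaxis [-0.003 -0.001 -1.   ] yaw_y deg -87.06 q6 1.74 F [-0.33  0.98 -0.44] open 0.805
turn deg -0.36  shift cm BEFORE turn [16.98 -0.06 -0.19]  AFTER turn [16.98 -0.06 -0.19]
```

View pics/c6.png

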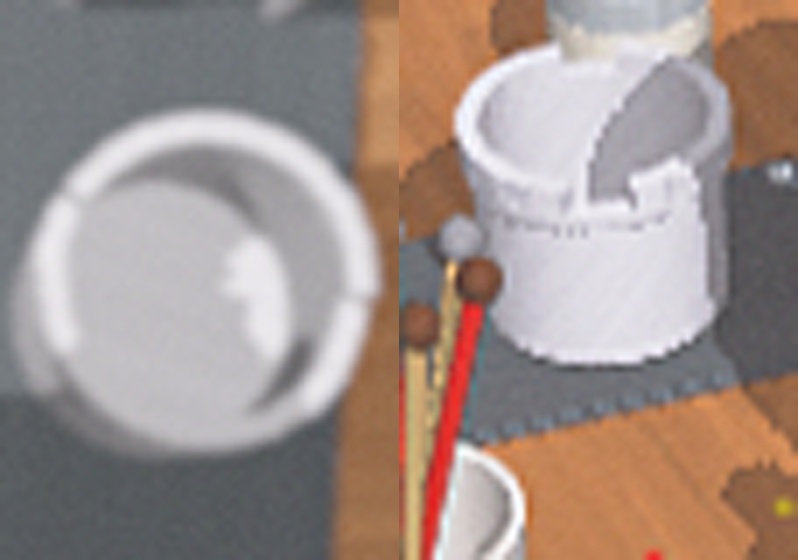

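Run:
```python
from h import *
T=lambda c:(385+c[0]/7,175+c[1]/7)
C=back("top",T((209,280)),.091); print("rim C",C)
for c in [(70,198),(365,298)]:
    d=back("top",T(c),.091)-C; print(np.degrees(np.arctan2(d[1],d[0])),np.linalg.norm(d))
C=np.array([.533,-.199,.091])
print("rim ctr proj crop",(proj("top",C)-[385,175])*7)
a=np.radians(np.arange(60,106,3))
img=crop('scene',250,190,57,80,10); img=cv2.convertScaleAbs(img,alpha=2.2,beta=-260)
tp=crop('top',385,175,57,80,10); tp=cv2.convertScaleAbs(tp,alpha=2.2,beta=-260)
from math import radians
for cam,im,o in (("scene",img,(250,190)),("top",tp,(385,175))):
  for ang,col in ((70,(0,0,255)),(250,(0,0,255)),):
    for da in (-12,12):
      t=radians(ang+da); P=[C+np.array([r*np.cos(t),r*np.sin(t),z]) for r,z in((.051,0),(.043,0))]
      p=(proj(cam,P)-o)*10
      cv2.line(im,*[tuple(int(v) for v in q) for q in p],col,1)
cv2.imwrite("pics/c7.png",np.hstack([img,tp])[:600])
```

```text
rim C [ 0.53383384 -0.20189865  0.091     ]
57.2920395708164 0.049281076593311796
-98.35749194542863 0.04794805792580149
rim ctr proj crop [[199.66197535 282.97782322]]
```

View pics/c7.png

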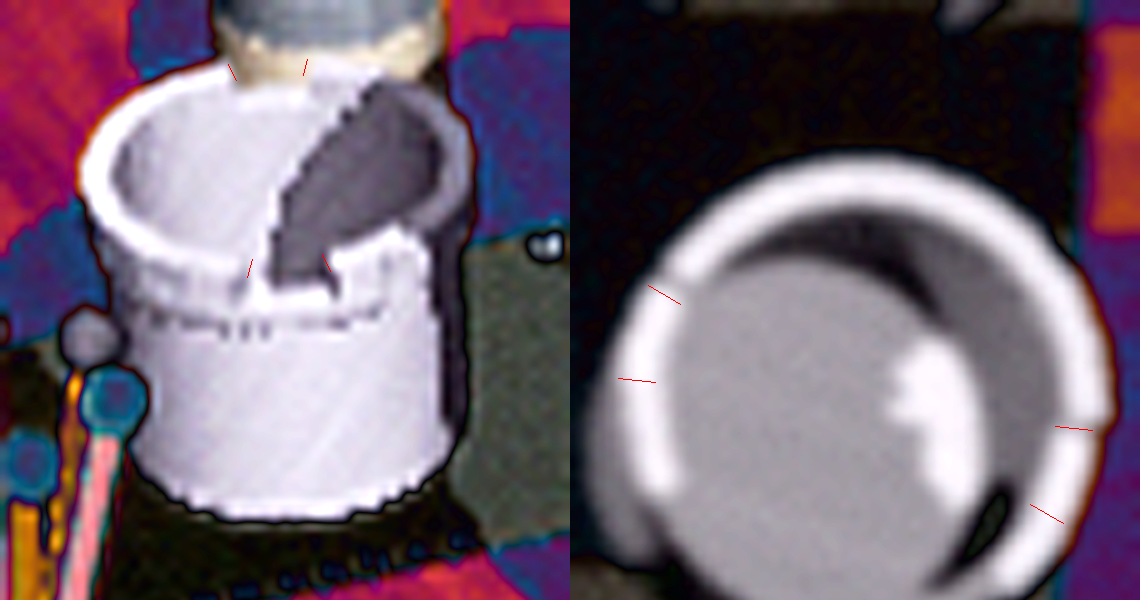

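Call:
drive_tool(steps=[[4,-0.06,-0.19,-0.36,0.8],[4,0,0,0,0.8],[4,0,0,0,0.8],[3,0,0,0,0.8],[2,0,0,0,0.8],[0,0,0,0,0.8]])

```text
time: 8.85
eef_pos: [0.4754, 0.2095, 0.0411]
tcp_rot: [-0.705, -0.023, 0.708, -0.023]
contact_force: [0.3, -0.2, 1.1]
opening: 0.8
```

Call:
drive_tool(steps=[[0,0,0,0,0],[0,0,0,0,0],[0,0,0,0,0],[0,0,0,0,0],[0,0,0,0,0],[0,0,0,0,0],[0,0,0,0,0],[0,0,0,0,0]], force=50)

```text
time: 9.65
eef_pos: [0.4784, 0.2103, 0.0449]
tcp_rot: [0.708, 0.023, -0.706, 0.022]
contact_force: [-1.0, 0.8, 6.3]
opening: 0.153
```

Call:
drive_tool(steps=[[-1,0,0,0,0],[-2,0,0,0,0],[-4,0,0,0,0],[-4,0,0,0,0],[-4,0,0,0,0],[-4,0,0,0,0],[0,0,0,0,0],[0,0,0,0,0]])

```text
time: 10.45
eef_pos: [0.4769, 0.2098, 0.2338]
tcp_rot: [0.707, 0.022, -0.706, 0.022]
contact_force: [-1.4, 0.5, -2.0]
opening: 0.152
```

Run:
```python
from h import *
plan((.5335,-.2005,.24),np.radians(69.6))
s=readout.get_state()
g=s["eef_pos"]; print(proj("top",[g]),proj("scene",[g]))
a=crop('top',190,180,100,150,4); b=crop('scene',310,180,100,150,4)
cv2.imwrite("pics/c8.png",np.hstack([a,b]))
```

```text
t 10.45 pos [0.4769 0.2098 0.2338] xaxis [ 0.001  0.    -1.   ] yaw_y deg -86.37 q6 1.73 F [-1.4   0.55 -2.01] open 0.152
turn deg 24.03  shift cm BEFORE turn [-0.62 41.31 -3.05]  AFTER turn [ -0.62  36.49 -19.6 ]
[[205.95458497 241.74512979]] [[381.06066054 242.20110468]]
```

View pics/c8.png

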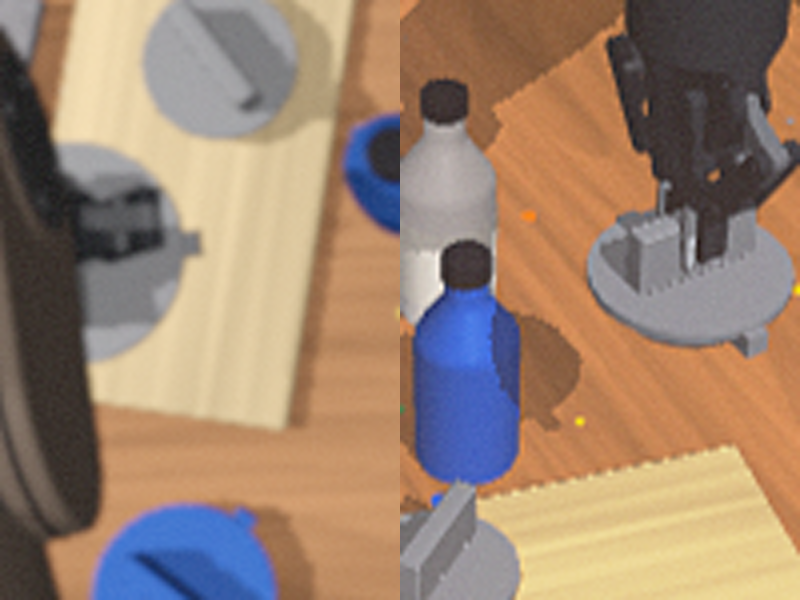

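Call:
drive_tool(steps=[[0,0,0,8,0],[0,0,0,8,0],[0,0,0,8,0]])

```text
time: 10.85
eef_pos: [0.4755, 0.2095, 0.23]
tcp_rot: [-0.694, 0.128, 0.697, 0.126]
contact_force: [0.5, 0.6, -1.5]
opening: 0.155
```

Call:
drive_tool(steps=[[0,3.65,-1.99,0,0],[0,3.65,-1.99,0,0],[0,3.65,-1.99,0,0],[0,3.65,-1.99,0,0],[0,3.65,-1.99,0,0],[0,3.65,-1.99,0,0],[0,3.65,-1.99,0,0],[0,3.65,-1.99,0,0],[0,3.65,-1.99,0,0],[0,3.65,-1.99,0,0]])

```text
time: 11.85
eef_pos: [0.5352, -0.2026, 0.2299]
tcp_rot: [-0.694, 0.124, 0.698, 0.126]
contact_force: [0.1, 0.1, -1.6]
opening: 0.153
```

Run:
```python
from h import *
print(proj("scene",[[.4744,.2097,.22]]))
plan((.5358,-.2014,.135),np.radians(69.6))
```

```text
[[381.72013621 247.27900285]]
t 11.85 pos [ 0.5352 -0.2026  0.2299] xaxis [-0.005  0.003 -1.   ] yaw_y deg -110.39 q6 1.39 F [ 0.06  0.15 -1.58] open 0.153
turn deg 0.01  shift cm BEFORE turn [ 9.49 -0.12 -0.06]  AFTER turn [ 9.49 -0.12 -0.06]
```

Call:
drive_tool(steps=[[3,-0.12,-0.06,0,0],[3,0,0,0,0],[2,0,0,0,0],[1.5,0,0,0,0],[0,0,0,0,0],[0,0,0,0,0]])

```text
time: 12.45
eef_pos: [0.5374, -0.2005, 0.1377]
tcp_rot: [-0.696, 0.125, 0.696, 0.125]
contact_force: [0.9, -0.3, -2.0]
opening: 0.15
```

Call:
drive_tool(steps=[[0.5,0,0,0,0],[0.5,0,0,0,0],[0,0,0,0,0],[0,0,0,0,0]])

```text
time: 12.85
eef_pos: [0.5376, -0.2006, 0.1284]
tcp_rot: [0.696, -0.125, -0.696, -0.125]
contact_force: [0.7, 0.6, -2.1]
opening: 0.151
```

Call:
drive_tool(steps=[[0.4,0,0.1,0,0],[0.4,0,0,0,0],[0,0,0,0,0],[0,0,0,0,0]])

```text
time: 13.25
eef_pos: [0.5364, -0.2002, 0.1198]
tcp_rot: [-0.696, 0.125, 0.696, 0.125]
contact_force: [-0.4, -0.3, -2.0]
opening: 0.151
```

Call:
drive_tool(steps=[[0.3,0,0,0,0],[0.3,0,0,0,0],[0,0,0,0,0],[0,0,0,0,0]])

```text
time: 13.65
eef_pos: [0.5365, -0.2002, 0.1139]
tcp_rot: [-0.696, 0.125, 0.696, 0.125]
contact_force: [-0.8, 0.3, -1.8]
opening: 0.15
```

Call:
drive_tool(steps=[[0.3,0,0,0,0],[0.2,0,0,0,0],[0,0,0,0,0],[0,0,0,0,0]])

```text
time: 14.05
eef_pos: [0.5365, -0.2003, 0.109]
tcp_rot: [-0.696, 0.125, 0.696, 0.125]
contact_force: [-0.2, -0.3, -2.0]
opening: 0.151
```

Call:
drive_tool(steps=[[0.2,0,0,0,0],[0.2,0,0,0,0],[0,0,0,0,0],[0,0,0,0,0]])

```text
time: 14.45
eef_pos: [0.537, -0.2006, 0.1079]
tcp_rot: [0.696, -0.125, -0.696, -0.125]
contact_force: [-5.1, 1.9, 9.2]
opening: 0.154
```

Call:
drive_tool(steps=[[0,0,0,0,0.7],[0,0,0,0,0.7],[0,0,0,0,0.7],[0,0,0,0,0.7],[-3,0,0,0,0.7],[-3,0,0,0,0.7],[-4,0,0,0,0.7],[-4,0,0,0,0.7]])

```text
time: 15.25
eef_pos: [0.5361, -0.2, 0.2457]
tcp_rot: [-0.695, 0.125, 0.696, 0.125]
contact_force: [0.4, 0.7, 0.1]
opening: 0.697
```

Call:
drive_tool(steps=[[-3,0,4,0,0.7],[0,0,4.5,0,0.7],[0,0,4.5,0,0.7],[0,0,4.5,0,0.7],[0,0,0,0,0.7]])

```text
time: 15.75
eef_pos: [0.3687, -0.1372, 0.274]
tcp_rot: [-0.696, 0.125, 0.696, 0.125]
contact_force: [-0.0, -0.0, 0.1]
opening: 0.698
```

Run:
```python
from h import *
b=crop('scene',245,180,75,100,6)
C=np.array([.5335,-.2005])
t=np.linspace(0,2*np.pi,90)
for z,r,col in ((.097,.052,(0,0,255)),(.106,.052,(0,255,0))): # plate top home / on rim
    p=(proj("scene",np.c_[C[0]+r*np.cos(t),C[1]+r*np.sin(t),np.full(90,z)])-[245,180])*6
    cv2.polylines(b,[p.astype(int)],True,col,1)
for z,col in ((.097,(0,0,255)),(.106,(0,255,0))):
    pass
a=crop('top',377,155,75,100,6)[:, :350]
cv2.imwrite("pics/c9.png",np.hstack([b,a])); 
plan((.5358,-.2014,.135),np.radians(69.6))
```

```text
t 15.85 pos [ 0.3721 -0.1392  0.2754] xaxis [ 0.002 -0.001 -1.   ] yaw_y deg -110.39 q6 1.31 F [ 0.6  -0.29  0.2 ] open 0.698
turn deg 0.01  shift cm BEFORE turn [ 14.08   0.12 -17.48]  AFTER turn [ 14.08   0.12 -17.48]
```

View pics/c9.png

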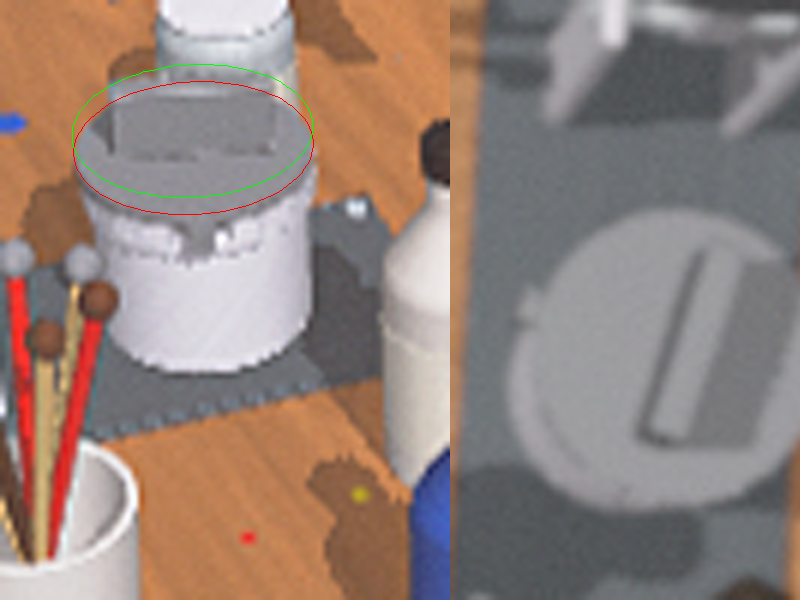

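Run:
```python
from h import *
cv2.imwrite("pics/end.png",read_camera("scene")["frame"][:,:,::-1])
```

```text
(no output)
```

View pics/end.png

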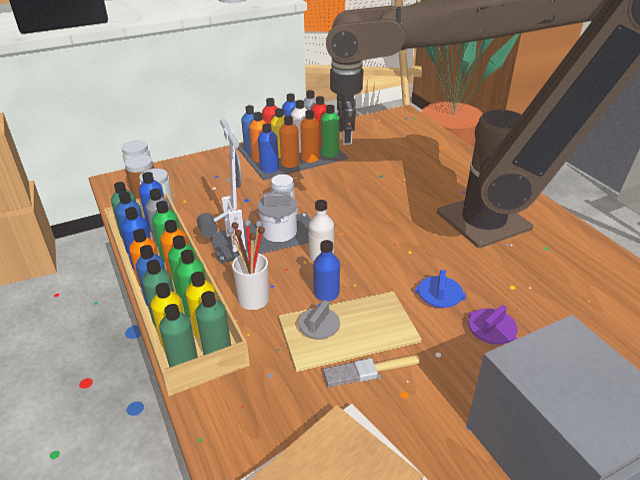

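```bash
python3 -c "
from plant import sign_off; print(sign_off())"
```

```text
the job is handed in; nothing more can be done
None
```

The pot is closed and the job is handed in, about 16 s into the 72 s allowed.

- **Flap:** I gripped the crossbar on the tin side, lifted it along its arc to about 1.25 rad, let go and raised the gripper clear. The last picture shows it upright by itself.
- **Lid:** I took the keyed lid by its bar and turned it to the notch direction measured in the camera images, about 70° in the world frame. It went straight in without needing a search turn.
- **Seating:** Contact came at a TCP height of 0.108 m, which matches the height worked out for fully home; keys resting on the rim would have given 0.117 m. After release, one key is visible in its notch. The plate outline lies on the projected fully-home outline, perhaps a hair below it. The far notch was hidden from both cameras, so I didn't see the second key directly.
- **Other things:** In the last picture the plain lid, the bottles, tin, cup, brush and the coloured look-alikes appear where they stood. I judged this by eye and did not measure it. The robot touches nothing.
- **Small disagreement:** The tool shifted about 3 mm while gripping the lid. I allowed for this offset when placing it.

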